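Tip the soaps into the dish under the low shelf

TASK

Pick up the blue cup by its handle, bring it in under the low glass shelf and tip it there so that both little round soaps roll out into the steel soap dish. Do not knock the shelf or the dish. Then stand the empty cup upright on the cart top, beside the shelf and clear of it.

Things in the scene. Friction and masses are not known exactly. Their poses are not given: they have to be found in the camera images.
- blue_cup: Blue footed cup, 0.1 kg, 60 mm high; foot 60, rim 100 mm across; inner floor 26 mm up. Origin: centre of underside; z up through the mouth. Handle: level 16 mm round bar along its -x, centre line 50 mm up, x = -40 to -170 mm; grip near x = -130, upright or leaning. Starts left or right of the shelf, handle roughly to the robot. An empty white twin on the other side is not needed.
- soap_a: Round pink soap, a ball 24 mm across, 10 g, lying in the blue cup. Origin: its centre. The bowl's inside flares 34 degrees from the cup's axis: soaps start to roll out at about 57 degrees of tilt, over the lowered lip; all are out by 65 to 75.
- soap_b: Second soap, the same, in the blue cup. Origin: its centre. A cup turned about its handle's centre line sweeps at most 58 mm below that line (foot) and 51 mm above it (rim), up to 90 degrees; at 57 to 75 degrees its lip is 25 to 35 mm to the pouring side of that line.
- niche: Fixed steel soap dish under a fixed glass shelf. Origin: centre of dish underside, on the cart top; z up; front (-x) faces the robot. Dish outside 108 (x) by 148 (y) mm, walls 4, rim 22 mm high, ridged floor 5 mm. Steel-framed shelf: underside 160, top 172 mm up; x -60 to +100, y -125 to +125 mm; two 14 mm posts at x +90, y -115 and +115 mm only: front and sides are open to the cup.
Not all that is in view belongs to the job. What is meant by the blue_cup is not orange, and is the smaller of those in its own colour.

How it is judged (in metres and radians):
On the way, in this order (a step that is already met when the one before it is completed fails the run):
1. the blue cup, with both soaps still in it, is under the shelf, over the dish (x of blue_cup in the frame of niche between -0.08 and 0.08 m and y of blue_cup in the frame of niche between -0.12 and 0.12 m and z of blue_cup in the frame of niche below 0.15 m and distance between each of soap_a, soap_b and blue_cup below 0.075 m).
2. both soaps are in the dish while the cup is still tipped (more than 45 degrees) under the shelf (x of soap_a in the frame of niche between -0.052 and 0.052 m and y of soap_a in the frame of niche between -0.072 and 0.072 m and z of each of soap_a, soap_b in the frame of niche below 0.035 m and x of soap_b in the frame of niche between -0.052 and 0.052 m and y of soap_b in the frame of niche between -0.072 and 0.072 m and x of blue_cup in the frame of niche between -0.08 and 0.08 m and y of blue_cup in the frame of niche between -0.12 and 0.12 m and z of blue_cup in the frame of niche below 0.15 m and angle between blue_cup's own z axis and vertical above 0.785 rad).
At the end, for the whole second after the job is handed in: Both soaps lie at rest in the dish; the blue cup is released, upright within 10 degrees, with its foot on the cart top (within 10 mm), at rest, its centre more than 150 mm from the dish's centre (x of soap_a in the frame of niche between -0.052 and 0.052 m and y of soap_a in the frame of niche between -0.072 and 0.072 m and z of each of soap_a, soap_b in the frame of niche below 0.035 m and x of soap_b in the frame of niche between -0.052 and 0.052 m and y of soap_b in the frame of niche between -0.072 and 0.072 m and linear speed of each of soap_a, soap_b, blue_cup below 0.05 m/s and angle between blue_cup's own z axis and vertical below 0.17 rad and height (world z) of blue_cup between -0.01 and 0.01 m and horizontal distance between blue_cup and niche above 0.15 m); the robot touches nothing.
It fails at once if the cup knocks the shelf or the dish (more than 10 N) (contact force between blue_cup and niche above 10 N).
It fails at once if the robot knocks the shelf or the dish (more than 10 N) (contact force between any of the arm, the fingers and niche above 10 N).
It also fails if it takes over 67 s, if anything falls off the work surface, if the arm or the gripper's body presses on something with over 40 N, if the wrist force passes 120 N, or if a joint passes its speed limit or range.

ROBOT

A 6-joint arm with a two-finger parallel gripper is mounted at the origin on the work surface. World frame = base frame: x ahead of the robot, y to its left, z up, the work surface at z = 0. Lengths are in mm, angles in rad, forces in N, time in s.
With the tool pointing down it reaches from about 350 to 875 mm from the base axis. Payload 4.2 kg.
Tool frame: the origin (TCP) lies between the finger pads; the fingertips stand 11 mm ahead of it and the grasp point (between the pads) lies 8 mm behind it; z points along the fingers, y is the direction in which the jaws open and shut (so a half turn about z gives the same grasp; the last joint's range is limited). The gripper opens to 85 mm and grips with 20 to 120 N. Pads are 22 mm wide; open, the fingers measure 114 mm over their backs; the gripper's body (76 mm by 85 mm) begins 54 mm behind the grasp point. The pads swing forward as they close: fully open they stand 13 mm farther back than shut.
Start: joints at [1.404, 0.385, 0.008, 0, -1.194, -0.259], TCP at [258.122, 569.185, 208.212] pointing down, gripper open.
Joint ranges: [-3.14, 3.14], [-1.21, 2.06], [-1.07, 1.41], [-3.16, 2.05], [-2.99, -0.16], [-3.1, 3.1]. Speed limits (rad/s): [2.79, 2.79, 3.14, 3.14, 3.14, 3.14].

INTERFACE

Orientations are given as a unit quaternion [x, y, z, w].
In Python, from bench import * gives the robot as it stands.
- The arm moves only by the tool servo_tool, never from a script. Its argument "rows" is a list of rows, each a list of 7 numbers: the opening, from 0 (shut) to 1 (fully open), then the shift along the tool's x, y, z in cm, then the turn, a rotation vector about the tool's x, y, z in degrees. A call has 1 to 12 rows; each row shifts and turns the commanded pose from where the row before left it, along the tool's axes as they then stand; what a row does not reach is not made up. A row lasts 1/10 s, in which the tool goes at most 50 mm and 8.59 degrees, less where a joint would pass 70% of its speed; a pose out of reach is approached as far as the arm can. A call is refused whole if a number of a shift passes 5 or a number of a turn 8.59, either way. A call with a gripper value outside its range is refused whole. The fingers move at their own pace and stop on an object; the grip force is fixed at half the most. Time passes only in rows, so rows that do not move let the fingers close. It gives the time, the measured TCP pose, the force and the opening at its end, in the units of the state.
- read_state(): the state, without advancing time (a new reading comes with each control period).
- get_image(name): name is "side" or "top"; returns a dict with "image" (420x560x3 uint8, red, green, blue), "mtx" (3x3 intrinsics, pixels), "extrinsics" (4x4, takes a point from camera to world coordinates). Camera axes: x right, y up, looking along -z (the intrinsics and any distortion apply to the point x, -y, -z); pixel columns grow to the right and rows downward; lengths in mm; the calibration is good to about 2 mm. A picture is of the moment at which its call begins. There is no depth.
- job_done(): hands the job in, once; it reports no verdict.
The state is a dict: "clock": time; "joints": joint angles; "joint_vel": joint speeds; "joint_efforts": joint torques, N m; "position": TCP position; "ee_rot": TCP orientation; "contact_force": force on the tool from outside, world axes, zero at the start; "wrist_torque": the same for the moment, N m; "gripper_width": finger opening in mm.
Only numpy, scipy, OpenCV 4.12 (cv2) and the standard library are available. Lean on these libraries where they do the work, as an engineer would, in place of code of your own. Each camera call takes 0.05 s, during which the arm holds its last target. There are 200 camera calls.

## Working session

There is one attempt and no reset: what is moved stays moved. The work goes in short steps, Python scripts to look and compute and a tool call to move; the robot and the scene stay as the last step left them, time stands still between calls to the robot, and variables do not carry over. Pictures are saved under pics/ and viewed, about 8 in all and at most 12, crops included, and the job is handed in when it is done.

Besides the shell and the picture viewer there is one more tool, called after "Request:" as name([rows], argument=value, ...), one row to a line, values as JSON. servo_tool: Moves the arm, as the interface text tells. Its arguments: {"type":"object","properties":{"rows":{"type":"array","items":{"type":"array","items":{"type":"number"}}}},"required":["rows"]}

```bash
ls; mkdir -p pics; python3 - <<'E'
from bench import *
import cv2,json,numpy as np
s=read_state();print({k:np.round(v,3).tolist() for k,v in s.items()})
for n in("top","side"):
    d=get_image(n);cv2.imwrite(f"pics/{n}0.png",d["image"][:,:,::-1]);print(n,np.round(d["mtx"],2).tolist(),np.round(d["extrinsics"],4).tolist(),[k for k in d])
    np.savez(f"{n}0.npz",**d)
E
```

```text
pics
{'clock': 0.0, 'joints': [1.404, 0.386, 0.007, -0.001, -1.194, -0.259], 'joint_vel': [-0.0, 0.001, 0.0, -0.002, -0.0, 0.003], 'joint_efforts': [-0.0, -39.229, 18.84, 4.186, -0.005, -0.0], 'position': [257.893, 568.603, 207.109], 'ee_rot': [0.977, -0.211, -0.0, 0.001], 'contact_force': [-0.442, 0.386, -0.219], 'wrist_torque': [-0.002, 0.024, 0.001], 'gripper_width': 85.106}
top [[489.09, 0.0, 271.44], [0.0, 489.09, 205.92], [0.0, 0.0, 1.0]] [[-0.017, 0.9893, -0.1447, 266.6953], [-0.9998, -0.018, -0.0057, 16.2054], [-0.0083, 0.1445, 0.9895, 1298.5519], [0.0, 0.0, 0.0, 1.0]] ['image', 'mtx', 'extrinsics']
side [[400.21, 0.0, 275.6], [0.0, 400.21, 207.49], [0.0, 0.0, 1.0]] [[0.7838, 0.4369, -0.4413, -23.0472], [-0.6208, 0.5334, -0.5745, -556.9204], [-0.0156, 0.7243, 0.6893, 735.1538], [0.0, 0.0, 0.0, 1.0]] ['image', 'mtx', 'extrinsics']
```

View pics/top0.png

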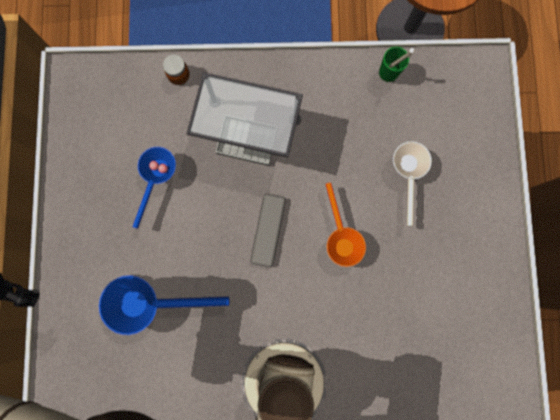

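View pics/side0.png

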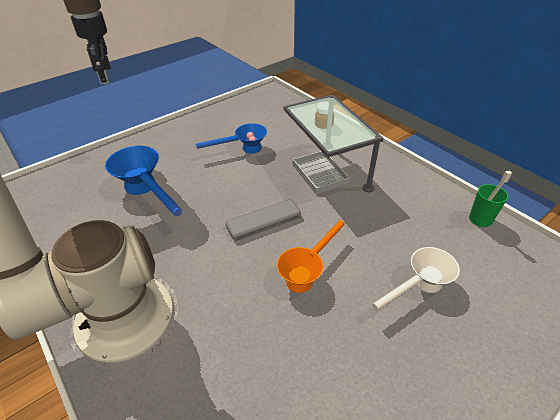

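Candidates in the top view: the small blue cup with two pink soaps at (157,165), the larger blue cup at (128,305), the orange cup at (346,247) and the white twin at (412,160). I choose the small blue cup at (157,165). The niche is at about (246,130). I'll check the choice and read pixels from close crops.

```bash
python3 - <<'E'
import cv2
t=cv2.imread("pics/top0.png")[65:235,120:310];s=cv2.imread("pics/side0.png")[90:200,190:390]
cv2.imwrite("pics/tc.png",cv2.resize(t,None,fx=3.5,fy=3.5,interpolation=2));cv2.imwrite("pics/sc.png",cv2.resize(s,None,fx=4,fy=4,interpolation=2))
E
```

```text
(no output)
```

View pics/tc.png

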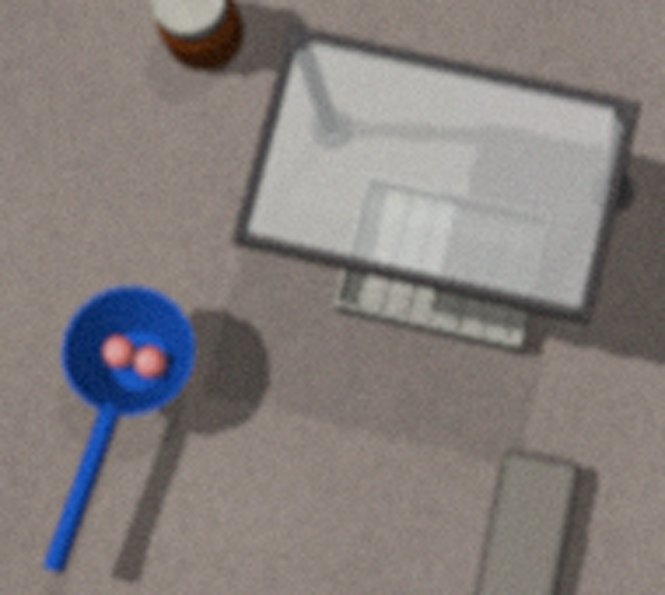

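View pics/sc.png

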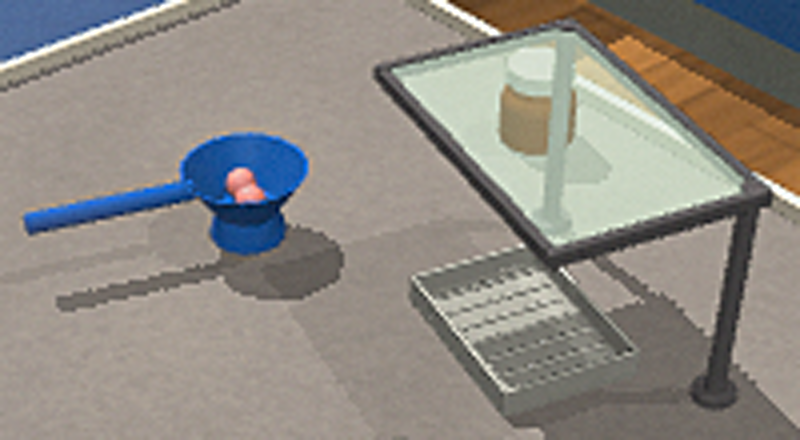

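Crops: the blue cup holds both pink soaps, its rim centre at top pixel (156.6,165) and side pixel (251,133), with the handle end at top (135.4,227.9) and side (196.8,146.3). Shelf and dish corners are readable in both views, so I'll triangulate.

```bash
cat > h.py <<'E'
import numpy as np,cv2
from scipy.optimize import least_squares
def load(n):return dict(np.load(n))
def proj(d,P):
    E=d["extrinsics"];p=(np.atleast_2d(P)-E[:3,3])@E[:3,:3]
    return np.c_[p[:,0]/-p[:,2],-p[:,1]/-p[:,2]]*[d["mtx"][0,0],d["mtx"][1,1]]+d["mtx"][:2,2]
def tri(t,s,a,b):
    r=least_squares(lambda P:np.r_[proj(t,P)[0]-a,proj(s,P)[0]-b],[500,100,50]);return r.x,np.abs(r.fun).max()
E
python3 - <<'E'
from h import *
t=load("top0.npz");s=load("side0.npz")
P={"rim":((128,350),(244,172)),"hend":((54,570),(27,224)),"hstart":((111,407),(188,190)),
"FL":((238,243),(375,70)),"BL":((295,33),(570,22)),"BR":((638,103),(768,190)),"FR":((588,320),(548,258)),
"dFL":((340,303),(412,282)),"dFR":((523,342),(505,394))}
for k,(a,b) in P.items():
    x,e=tri(t,s,np.array(a)/3.5+[120,65],np.array(b)/4+[190,90]);print(k,x.round(1),round(e,2))
# fit niche
obs=P;c={"FL":(-60,125,172),"BL":(100,125,172),"BR":(100,-125,172),"FR":(-60,-125,172),"dFL":(-54,74,22),"dFR":(-54,-74,22)}
side={"dBR":((54,-74,22),(636,350)),"dBL":((54,74,22),(525,247))}
def W(q,p):
    x,y,a=q;return np.array([x+np.cos(a)*p[0]-np.sin(a)*p[1],y+np.sin(a)*p[0]+np.cos(a)*p[1],p[2]])
def f(q):
    r=[]
    for k,p in c.items():
        r+=list(proj(t,W(q,p))[0]-np.array(P[k][0])/3.5-[120,65])+list(proj(s,W(q,p))[0]-np.array(P[k][1])/4-[190,90])
    for k,(p,b) in side.items(): r+=list(proj(s,W(q,p))[0]-np.array(b)/4-[190,90])
    return np.array(r)
r=least_squares(f,[600,50,0]);print("niche",r.x.round(3),np.abs(r.fun).max().round(2))
c2={"rim":(0,0,60),"hend":(-170,0,50)}
def g(q):
    return np.concatenate([np.r_[proj(t,W(q,p))[0]-np.array(P[k][0])/3.5-[120,65],proj(s,W(q,p))[0]-np.array(P[k][1])/4-[190,90]] for k,p in c2.items()])
r=least_squares(g,[500,250,0]);print("cup",r.x.round(3),r.fun.round(2),"grip",W(r.x,(-130,0,50)))
E
```

```text
rim [562.4 321.7  52.1] 0.0
hend [399.4 374.1  48. ] 0.25
hstart [519.8 335.1  47. ] 0.25
FL [608.8 219.2 167.4] 0.15
BL [758.8 180.3 168.3] 0.28
BR [701.5 -55.9 170. ] 0.24
FR [549.4 -18.1 167.5] 0.27
dFL [604.2 168.   15.9] 0.38
dFR [569.5  28.   18.9] 0.62
niche [ 6.34186e+02  8.51760e+01 -2.40000e-01] 2.41
cup [ 5.59751e+02  3.18124e+02 -3.30000e-01] [ 0.61  0.29 -0.18 -1.41  0.25 -0.1  -0.31 -0.31] grip [436.74919643 360.20323918  50.        ]
```

Request:
servo_tool([
  [0.7,0,0,0,0,0,-6.2],
  [0.7,0,0,0,-7.5,0,0],
  [0.7,0,0,0,-7.5,0,0],
  [0.7,0,0,0,-7.5,0,0],
  [0.7,0,0,0,-7.5,0,0],
  [0.7,3,0.5,1.4,0,0,0],
  [0.7,4,0.8,2,0,0,0],
  [0.7,4,0.8,2,0,0,0],
  [0.7,4,0.8,2,0,0,0],
  [0.7,4,0.8,2,0,0,0],
  [0.7,4.4,0.6,2,0,0,0],
  [0.7,0,0,0,0,0,0],
])

```text
clock: 1.3
position: [453.3, 401.2, 128.1]
ee_rot: [0.952, -0.156, -0.043, 0.258]
contact_force: [-0.8, -0.0, -0.3]
gripper_width: 60.0
```

```bash
cat >> h.py <<'E'
from scipy.spatial.transform import Rotation as Ro
def snap(tag):
    from bench import get_image
    for n in("top","side"):
        d=get_image(n);np.savez(f"{n}{tag}.npz",**d);cv2.imwrite(f"pics/{n}{tag}.png",d["image"][:,:,::-1])
def goal(grip,yaw,lean,back=0):
    """target TCP with handle centre 'grip' between pads; remaining turn and shift (after the turn) in tool axes"""
    from bench import read_state
    s=read_state();R=Ro.from_quat(s["ee_rot"])
    T=Ro.from_euler("z",yaw)*Ro.from_euler("x",np.pi+np.radians(lean))
    z=T.apply([0,0,1]);p=np.array(grip)+(8-back)*z
    print("t",s["clock"],"pos",np.round(s["position"],1),"j",np.round(s["joints"],2),"F",np.round(s["contact_force"],1),"w",round(float(s["gripper_width"]),1))
    print("turn deg",np.degrees((R.inv()*T).as_rotvec()).round(2),"shift cm",(T.inv().apply(p-s["position"])/10).round(2))
E
python3 - <<'E'
from h import *
snap("1");goal((437,362,50),-.318,-30)
a=cv2.imread("pics/top1.png")[120:270,70:240];b=cv2.imread("pics/side1.png")[60:210,150:320]
cv2.imwrite("pics/c1.png",cv2.resize(np.hstack([a,b]),None,fx=2.3,fy=2.3,interpolation=2))
E
```

```text
t 1.4 pos [451.6 405.2 130. ] j [ 1.05  0.68  0.18  0.1  -1.58  0.17] F [-0.2 -0.1  0.8] w 59.5
turn deg [ 0.12  0.09 -0.09] shift cm [-0.03 -0.05 10.01]
```

View pics/c1.png

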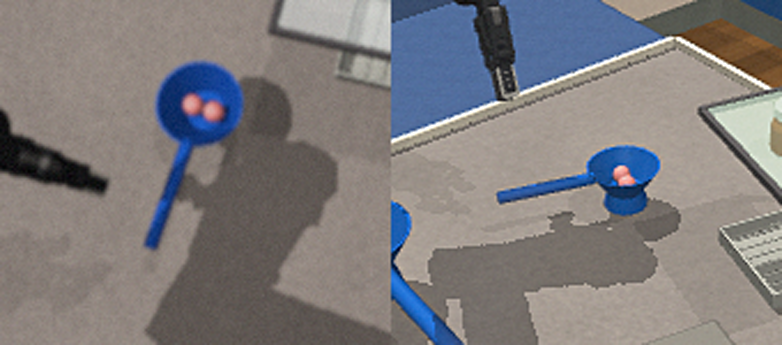

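The gripper stands left of and above the handle. Its fingertip is at about top (116,200) and side (201,102). I'll check that against the reported pose.

```bash
python3 - <<'E'
from h import *
t=load("top1.npz");s=load("side1.npz")
from bench import read_state
st=read_state();p=st["position"]+11*Ro.from_quat(st["ee_rot"]).apply([0,0,1])
print(p,proj(t,p),proj(s,p))
for q in((437,362,50),(399,374,50)):print(proj(t,q),proj(s,q))
E
```

```text
[449.84577114 399.97318088 120.44976697] [[117.03243166 204.27924595]] [[203.23203466 115.47657707]]
[[140.33096403 212.97388019]] [[209.35691852 142.66383314]]
[[135.34590443 227.7209813 ]] [[196.32168827 145.54823816]]
```

```bash
python3 - <<'E'
from h import *
t=load("top1.npz");s=load("side1.npz")
a=cv2.imread("pics/top1.png")[180:220,70:130];b=cv2.imread("pics/side1.png")[60:120,165:225]
for im,o in((a,(70,180)),(b,(165,60))):
    m=(im.max(2)<55);ys,xs=np.nonzero(m);
    for y in range(0,im.shape[0],3):
        r=np.nonzero(m[y])[0]
        if len(r):print(y+o[1],r.min()+o[0],r.max()+o[0],end=" | ")
    print()
print(tri(t,s,(116,200),(201,102)))
from bench import read_state
st=read_state();z=Ro.from_quat(st["ee_rot"]).apply([0,0,1]);y=Ro.from_quat(st["ee_rot"]).apply([0,1,0])
for k in(-5,-40,-100):
  for j in(-40,0,40):p=st["position"]+k*z+j*y;print(k,j,proj(t,p)[0].round(),proj(s,p)[0].round())
E
```

```text
180 70 81 | 183 70 85 | 186 70 94 | 189 70 98 | 192 70 107 | 195 75 108 | 198 87 114 | 201 102 115 | 
60 178 195 | 63 188 198 | 66 188 199 | 69 186 200 | 72 187 200 | 75 188 201 | 78 189 201 | 81 189 202 | 84 191 203 | 87 191 202 | 90 193 201 | 93 194 202 | 96 195 203 | 99 196 203 | 102 196 197 | 
(array([449.12735737, 387.75042646, 170.63807994]), np.float64(1.7612138056601907))
-5 -40 [102. 200.] [200. 110.]
-5 0 [112. 202.] [202. 110.]
-5 40 [123. 205.] [204. 110.]
-40 -40 [ 90. 195.] [198.  99.]
-40 0 [101. 198.] [199.  98.]
-40 40 [112. 201.] [201.  97.]
-100 -40 [ 70. 188.] [193.  78.]
-100 0 [ 80. 191.] [194.  77.]
-100 40 [ 91. 194.] [196.  75.]
```

The fingertip looks about 20 mm farther back than I predicted. I'll move most of the way in and look closely before closing.

Request:
servo_tool([
  [0.7,0,0,2.5,0,0,0],
  [0.7,0,0,2.5,0,0,0],
  [0.7,0,0,2,0,0,0],
  [0.7,0,0,0,0,0,0],
  [0.7,0,0,0,0,0,0],
])

```text
clock: 1.9
position: [440.0, 374.7, 71.1]
ee_rot: [0.954, -0.152, -0.04, 0.255]
contact_force: [0.5, 0.6, 0.4]
gripper_width: 59.7
```

```bash
python3 - <<'E'
from h import *
snap("2");goal((437,362,50),-.318,-30)
a=cv2.imread("pics/top2.png")[160:260,85:185];b=cv2.imread("pics/side2.png")[80:180,150:250]
cv2.imwrite("pics/c2.png",cv2.resize(np.hstack([a,b]),None,fx=4,fy=4,interpolation=2))
t=load("top2.npz");s=load("side2.npz")
from bench import read_state
st=read_state();R=Ro.from_quat(st["ee_rot"])
for v in((0,-30,0),(0,30,0),(0,0,0)):
  p=st["position"]+R.apply(v);print(v,((proj(t,p)[0]-[85,160])*4).round(),((proj(s,p)[0]-[150,80])*4).round()+[400,0])
E
```

```text
t 2.0 pos [440.5 375.2  71.6] j [ 1.04  0.69  0.02  0.11 -1.42  0.17] F [ 1.1  0.  -0.4] w 59.5
turn deg [-0.18 -0.11  0.06] shift cm [0.08 0.1  3.35]
(0, -30, 0) [160. 194.] [623. 216.]
(0, 30, 0) [224. 211.] [634. 218.]
(0, 0, 0) [191. 202.] [628. 217.]
```

View pics/c2.png

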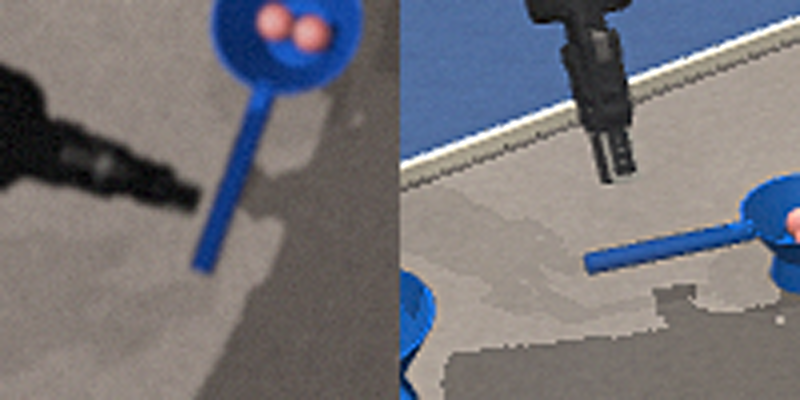

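```bash
python3 - <<'E'
from h import *
t=load("top2.npz");s=load("side2.npz")
from bench import read_state
st=read_state();R=Ro.from_quat(st["ee_rot"])
for b in((627,176),(605,182)):
  for a in((200,208),(197,203)):
    x,e=tri(t,s,np.array(a)/4+[85,160],(np.array(b)-[400,0])/4+[150,80]);print(x.round(1),round(e,2),"tool frame",R.inv().apply(x-st["position"]).round(1))
E
```

```text
[431.7 355.1 119.6] 0.84 tool frame [ -2.1  42.8 -30.8]
[434.4 358.  117.4] 0.45 tool frame [ -0.4  38.6 -30.6]
[426.  358.7 116.8] 2.41 tool frame [ -8.7  40.  -29.2]
[428.6 361.6 114.6] 2.8 tool frame [ -7.   35.8 -29. ]
```

Triangulated, the visible fingertips are about 30 mm behind where the reported TCP implies. I'll go to the nominal grasp with a narrower opening and look again.

Request:
servo_tool([
  [0.5,0.1,0.1,1.2,0,0,0],
  [0.5,0,0,1.1,0,0,0],
  [0.5,0,0,1,0,0,0],
  [0.5,0,0,0,0,0,0],
  [0.5,0,0,0,0,0,0],
  [0.5,0,0,0,0,0,0],
])

```text
clock: 2.6
position: [435.9, 356.8, 42.5]
ee_rot: [0.954, -0.153, -0.041, 0.255]
contact_force: [-1.4, 0.2, 1.6]
gripper_width: 42.5
```

```bash
python3 - <<'E'
from h import *
snap("3");goal((437,362,50),-.318,-30)
a=cv2.imread("pics/top3.png")[160:260,85:185];b=cv2.imread("pics/side3.png")[80:180,150:250]
cv2.imwrite("pics/c3.png",cv2.resize(np.hstack([a,b]),None,fx=4,fy=4,interpolation=2))
E
```

```text
t 2.7 pos [435.9 356.9  42.6] j [ 1.04  0.7  -0.05  0.11 -1.34  0.16] F [0.3 0.8 0.3] w 42.8
turn deg [-0.06 -0.03  0.02] shift cm [-0.05 -0.08 -0.1 ]
```

View pics/c3.png

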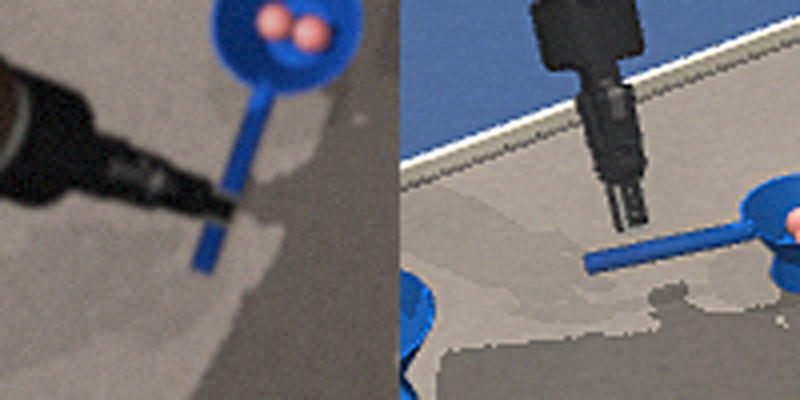

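```bash
python3 - <<'E'
from h import *
t=load("top3.npz");s=load("side3.npz")
from bench import read_state
st=read_state();R=Ro.from_quat(st["ee_rot"])
for b in((640,223),(622,229)):
  for a in((235,210),(231,216),(233,205)):
    x,e=tri(t,s,np.array(a)/4+[85,160],(np.array(b)-[400,0])/4+[150,80]);print(x.round(1),round(e,2),"tool frame",R.inv().apply(x-st["position"]).round(1))
T=lambda v:(((proj(t,st["position"]+R.apply(v))[0]-[85,160])*4).round(),((proj(s,st["position"]+R.apply(v))[0]-[150,80])*4).round()+[400,0])
for z in(-35,-25,-15,-5,5):
  for y in(-30,-21,21,30):print(z,y,*T((0,y,z)))
E
```

```text
[433.2 343.6  85.4] 0.01 tool frame [  1.7  33.1 -30.4]
[431.3 345.4  84.9] 0.88 tool frame [ -0.7  31.9 -30.5]
[435.8 345.9  83.4] 0.43 tool frame [  3.4  29.5 -30.1]
[428.5 347.   81.9] 2.64 tool frame [ -3.9  29.8 -28.2]
[426.5 348.8  81.4] 1.77 tool frame [ -6.3  28.6 -28.3]
[431.1 349.3  79.9] 3.09 tool frame [ -2.1  26.2 -28. ]
-35 -30 [162. 192.] [625. 215.]
-35 -21 [171. 195.] [627. 215.]
-35 21 [216. 207.] [634. 217.]
-35 30 [226. 210.] [636. 217.]
-25 -30 [173. 196.] [628. 228.]
-25 -21 [183. 199.] [630. 229.]
-25 21 [227. 211.] [637. 230.]
-25 30 [237. 214.] [639. 231.]
-15 -30 [185. 200.] [631. 241.]
-15 -21 [194. 203.] [633. 242.]
-15 21 [238. 215.] [640. 244.]
-15 30 [248. 218.] [642. 244.]
-5 -30 [196. 204.] [634. 254.]
-5 -21 [205. 207.] [636. 255.]
-5 21 [249. 219.] [643. 257.]
-5 30 [259. 222.] [645. 258.]
5 -30 [206. 208.] [637. 267.]
5 -21 [216. 211.] [639. 267.]
5 21 [260. 223.] [646. 271.]
5 30 [270. 226.] [648. 271.]
```

Request:
servo_tool([
  [0.5,0,0,0.8,0,0,0],
  [0.5,0,0,0.7,0,0,0],
  [0.5,0,0,0,0,0,0],
])

```text
clock: 3.0
position: [432.4, 348.1, 28.2]
ee_rot: [0.953, -0.153, -0.042, 0.257]
contact_force: [0.3, -0.7, 0.2]
gripper_width: 42.8
```

Request:
servo_tool([
  [0.5,0,0,0.5,0,0,0],
  [0.5,0,0,0.5,0,0,0],
  [0.5,0,0,0,0,0,0],
])

```text
clock: 3.3
position: [431.2, 343.9, 20.0]
ee_rot: [0.954, -0.153, -0.041, 0.256]
contact_force: [-0.4, 0.1, -0.1]
gripper_width: 43.2
```

```bash
python3 - <<'E'
from h import *
snap("4");goal((437,362,50),-.318,-30)
a=cv2.imread("pics/top4.png")[160:260,85:185];b=cv2.imread("pics/side4.png")[80:180,150:250]
cv2.imwrite("pics/c4.png",cv2.resize(np.hstack([a,b]),None,fx=4,fy=4,interpolation=2))
E
```

```text
t 3.4 pos [431.7 344.6  20.6] j [ 1.03  0.71 -0.09  0.11 -1.28  0.16] F [-0.4 -0.8  0.3] w 43.1
turn deg [ 0.01 -0.02  0.02] shift cm [-0.04 -0.1  -2.66]
```

View pics/c4.png

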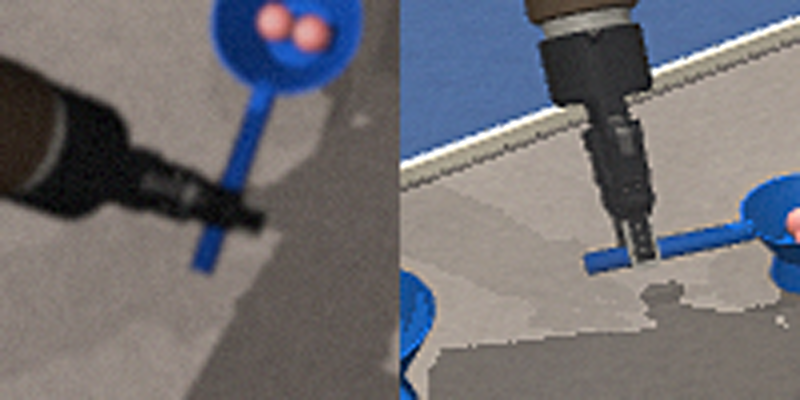

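The near finger now crosses the handle in the side view, with its tip at (645,260) and no contact. I'll go 6 mm deeper and close.

Request:
servo_tool([
  [0.5,0,0,0.6,0,0,0],
  [0.5,0,0,0,0,0,0],
  [0,0,0,0,0,0,0],
  [0,0,0,0,0,0,0],
  [0,0,0,0,0,0,0],
  [0,0,0,0,0,0,0],
  [0,0,0,0,0,0,0],
  [0,0,0,0,0,0,0],
  [0,0,0,0,0,0,0],
])

```text
clock: 4.3
position: [430.8, 341.9, 15.5]
ee_rot: [0.954, -0.153, -0.041, 0.255]
contact_force: [0.8, 0.8, 0.3]
gripper_width: 14.1
```

Request:
servo_tool([
  [0,0,0.25,-0.43,0,0,0],
  [0,0,0.5,-0.87,0,0,0],
  [0,0,0.75,-1.3,0,0,0],
  [0,0,0.75,-1.3,0,0,0],
  [0,0,0.5,-0.87,0,0,0],
  [0,0,0.25,-0.43,0,0,0],
  [0,0,0,0,0,0,0],
  [0,0,0,0,0,0,0],
])

```text
clock: 5.1
position: [430.5, 341.6, 75.3]
ee_rot: [0.954, -0.153, -0.041, 0.256]
contact_force: [-0.5, 0.5, -1.2]
gripper_width: 14.2
```

```bash
python3 - <<'E'
from h import *
snap("5");goal((437,362,110),-.318,-30)
a=cv2.imread("pics/top5.png")[120:245,85:205];b=cv2.imread("pics/side5.png")[60:185,170:290]
cv2.imwrite("pics/c5.png",cv2.resize(np.hstack([a,b]),None,fx=3.3,fy=3.3,interpolation=2))
E
```

```text
t 5.2 pos [430.4 341.4  74.8] j [ 1.03  0.64 -0.06  0.11 -1.38  0.17] F [ 0.2  0.  -1.9] w 14.0
turn deg [0.08 0.02 0.03] shift cm [-0.02 -0.11 -3.32]
```

View pics/c5.png

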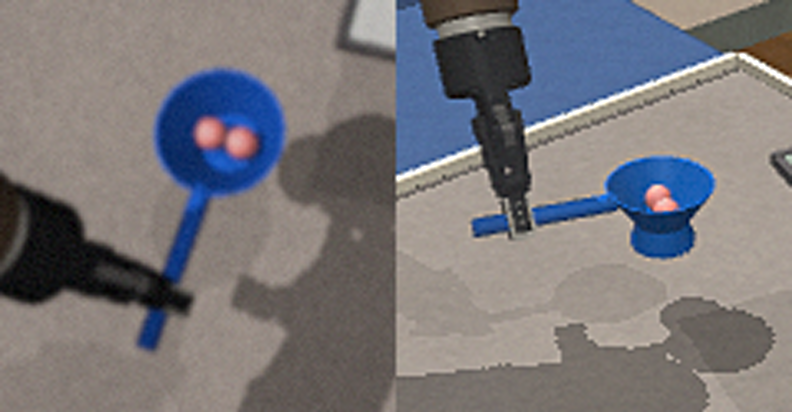

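The cup is lifted level, with both soaps inside. I'll measure its pose from these pixels (rim at top (151.7,160) and side (250,117.6), handle end at top (129.5,225.2) and side (193.6,129.1)) to fix the tool-to-cup offset.

```bash
cat >> h.py <<'E'
def fitcup(t,s,obs,z0):
    def W(q,p):
        return q[:3]+Ro.from_euler("zy",[q[3],q[4]]).apply(p)
    def g(q):return np.concatenate([np.r_[proj(t,W(q,p))[0]-a,proj(s,W(q,p))[0]-b] for p,a,b in obs])
    r=least_squares(g,[560,320,z0,-.3,0]);return r
E
python3 - <<'E'
from h import *
t=load("top5.npz");s=load("side5.npz")
m=cv2.inRange(cv2.cvtColor(cv2.imread("pics/top5.png"),40),(105,120,40),(130,255,255))
r=fitcup(t,s,[((0,0,60),(151.7,160),(250,117.6)),((-170,0,50),(129.5,225.2),(193.6,129.1))],60)
print(r.x.round(3),r.fun.round(2))
print(tri(t,s,(151.7,160),(250,117.6)),tri(t,s,(129.5,225.2),(193.6,129.1)))
from bench import read_state
st=read_state();R=Ro.from_quat(st["ee_rot"]);H=r.x[:3]+Ro.from_euler("z",r.x[3]).apply([-130,0,50]);print("grip",H,"in tool",R.inv().apply(H-st["position"]))
E
```

```text
[ 5.57827e+02  3.20724e+02  4.70520e+01 -3.06000e-01  6.80000e-02] [-0.03  0.21 -0.02 -0.06 -0.01 -0.07  0.17 -0.02]
(array([562.37607933, 320.84790085, 106.52681011]), np.float64(0.09263128632457551)) (array([399.1774668 , 371.93384163, 108.05189056]), np.float64(0.071372565211135))
grip [433.86207077 359.87506502  97.05230489] in tool [ -2.49767585  -4.95576865 -28.53763866]
```

Tool-to-handle offset: the handle sits about 39 mm behind the reported TCP along z. I'll work out the shift to the pouring station, with the cup at niche (-10, +45) and the handle 97 mm up.

```bash
python3 - <<'E'
from h import *
goal((510,163,97),-.243,-30,-31)
E
```

```text
t 5.2 pos [430.4 341.4  74.8] j [ 1.03  0.64 -0.06  0.11 -1.38  0.17] F [ 0.2  0.  -1.9] w 14.0
turn deg [ 0.08  2.17 -3.69] shift cm [12.02 14.45  9.68]
```

Request:
servo_tool([
  [0,0,0,0,0,1.1,-1.85],
  [0,0,0,0,0,1.1,-1.85],
  [0,0.33,0.4,0.27,0,0,0],
  [0,0.67,0.8,0.54,0,0,0],
  [0,0.67,0.8,0.54,0,0,0],
  [0,0.67,0.8,0.54,0,0,0],
  [0,0.67,0.8,0.54,0,0,0],
  [0,0.67,0.8,0.54,0,0,0],
  [0,0.67,0.8,0.54,0,0,0],
  [0,0.33,0.4,0.27,0,0,0],
  [0,0,0,0,0,0,0],
  [0,0,0,0,0,0,0],
])

```text
clock: 6.4
position: [460.2, 265.3, 70.8]
ee_rot: [0.959, -0.117, -0.031, 0.257]
contact_force: [0.1, -0.6, -1.6]
gripper_width: 14.0
```

```bash
python3 - <<'E'
from h import *
snap("6");goal((510,163,97),-.243,-30,-31)
a=cv2.imread("pics/top6.png")[80:230,120:310];b=cv2.imread("pics/side6.png")[50:200,200:390]
cv2.imwrite("pics/c6.png",cv2.resize(np.hstack([a,b]),None,fx=2.1,fy=2.1,interpolation=2))
E
```

```text
t 6.5 pos [460.1 265.7  70.8] j [ 0.94  0.59 -0.2   0.2  -1.27  0.28] F [-0.1  0.9 -0.9] w 13.9
turn deg [-0.02 -0.09  0.02] shift cm [7.32 8.9  6.01]
```

View pics/c6.png

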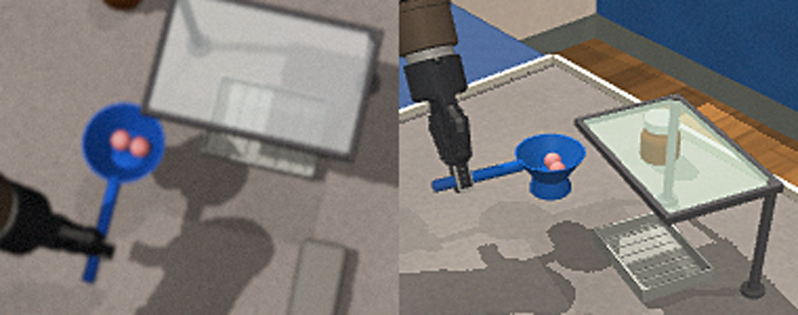

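The cup is level with both soaps in, short of the shelf's front-left corner. Its rim is at top (179,148) and side (271.4,122.4), the handle end at top (162.9,213.8) and side (216.7,139). I'll check the height against the model.

```bash
python3 - <<'E'
from h import *
t=load("top6.npz");s=load("side6.npz")
print(tri(t,s,(179,148),(271.4,122.4)),tri(t,s,(162.9,213.8),(216.7,139)))
from bench import read_state
st=read_state();R=Ro.from_quat(st["ee_rot"]);H=st["position"]+R.apply([0,0,-39]);x=np.array([np.cos(-.243),np.sin(-.243),0])
print("model handle",H,"rim",H+130*x+[0,0,10],"end",H-40*x)
E
```

```text
(array([590.30870875, 251.8713222 , 111.69618442]), np.float64(0.21823796500314074)) (array([426.26054437, 291.26233414, 104.29791242]), np.float64(0.13689676672041173))
model handle [464.69224696 284.60235039 104.59560823] rim [590.87291157 253.32232677 114.59560823] end [425.86742707 294.22697304 104.59560823]
```

The model agrees within 2–3 mm, so I'll go in.

Request:
servo_tool([
  [0,0.35,0.42,0.28,0,0,0],
  [0,0.7,0.85,0.57,0,0,0],
  [0,0.7,0.85,0.57,0,0,0],
  [0,0.7,0.85,0.57,0,0,0],
  [0,0.7,0.85,0.57,0,0,0],
  [0,0.7,0.85,0.57,0,0,0],
  [0,0.7,0.85,0.57,0,0,0],
  [0,0.7,0.85,0.57,0,0,0],
  [0,0.7,0.85,0.57,0,0,0],
  [0,0.7,0.85,0.57,0,0,0],
  [0,0.67,0.83,0.6,0,0,0],
  [0,0,0,0,0,0,0],
])

```text
clock: 7.7
position: [505.2, 141.8, 63.1]
ee_rot: [0.959, -0.118, -0.031, 0.257]
contact_force: [-0.8, -0.1, -1.3]
gripper_width: 13.7
```

Request:
servo_tool([
  [0,0,0,0,0,0,0],
  [0,0,0,0,0,0,0],
  [0,0,0,0,0,0,0],
])

```text
clock: 8.0
position: [505.4, 144.2, 63.3]
ee_rot: [0.959, -0.117, -0.031, 0.257]
contact_force: [0.6, 0.2, -1.2]
gripper_width: 14.0
```

Request:
servo_tool([
  [0,0,-0.34,-0.015,5,0,0],
  [0,0,-0.34,-0.015,5,0,0],
  [0,0,-0.34,-0.015,5,0,0],
  [0,0,-0.34,-0.015,5,0,0],
  [0,0,-0.34,-0.015,5,0,0],
  [0,0,-0.34,-0.015,5,0,0],
  [0,0,-0.34,-0.015,5,0,0],
  [0,0,-0.34,-0.015,5,0,0],
  [0,0,0,0,0,0,0],
  [0,0,0,0,0,0,0],
])

```text
clock: 9.0
position: [511.8, 168.9, 59.0]
ee_rot: [0.989, -0.12, 0.011, -0.086]
contact_force: [-0.3, -0.5, -1.9]
gripper_width: 14.4
```

```bash
python3 - <<'E'
from h import *
goal((510,163,97),-.243,10,-31)
E
```

```text
t 9.0 pos [511.8 168.9  59. ] j [ 0.54  0.37 -0.4  -0.19 -0.69  0.93] F [-0.3 -0.5 -1.9] w 14.4
turn deg [ 0.09 -0.06  0.04] shift cm [-0.04 -0.06  0.05]
```

Request:
servo_tool([
  [0,0,-0.17,0,3,0,0],
  [0,0,-0.2,0,3,0,0],
  [0,0,-0.2,0,3,0,0],
  [0,0,-0.2,0,3,0,0],
  [0,0,-0.2,0,3,0,0],
  [0,0,-0.14,0,2,0,0],
  [0,0,-0.14,0,2,0,0],
  [0,0,-0.14,0,2,0,0],
  [0,0,0,0,0,0,0],
  [0,0,0,0,0,0,0],
  [0,0,0,0,0,0,0],
])

```text
clock: 10.1
position: [514.6, 182.1, 63.1]
ee_rot: [0.957, -0.116, 0.032, -0.265]
contact_force: [-0.8, -0.5, -0.8]
gripper_width: 14.0
```

```bash
python3 - <<'E'
from h import *
goal((510,163,97),-.243,31,-31)
E
```

```text
t 10.1 pos [514.6 182.1  63.1] j [ 0.3   0.37 -0.32 -0.73 -0.72  1.55] F [-0.8 -0.5 -0.8] w 14.0
turn deg [0.07 0.02 0.12] shift cm [ 0.01 -0.06 -0.02]
```

Smooth so far at 61° of tilt. I'll go on to 73° and hold.

Request:
servo_tool([
  [0,0,-0.14,0,2,0,0],
  [0,0,-0.14,0,2,0,0],
  [0,0,-0.14,0,2,0,0],
  [0,0,-0.14,0,2,0,0],
  [0,0,-0.14,0,2,0,0],
  [0,0,-0.14,0,2,0,0],
  [0,0,0,0,0,0,0],
  [0,0,0,0,0,0,0],
  [0,0,0,0,0,0,0],
  [0,0,0,0,0,0,0],
  [0,0,0,0,0,0,0],
  [0,0,0,0,0,0,0],
])

```text
clock: 11.3
position: [516.4, 188.5, 68.4]
ee_rot: [0.924, -0.112, 0.045, -0.364]
contact_force: [-0.4, 0.9, -1.3]
gripper_width: 13.9
```

```bash
python3 - <<'E'
from h import *
snap("7");goal((510,163,97),-.243,43,-31)
a=cv2.imread("pics/top7.png")[70:190,170:320];b=cv2.imread("pics/side7.png")[80:200,250:400]
cv2.imwrite("pics/c7.png",cv2.resize(np.hstack([a,b]),None,fx=2.65,fy=2.65,interpolation=2))
for n in("top","side"):
    h=cv2.cvtColor(cv2.imread(f"pics/{n}7.png"),40);m=((h[...,0]<8)|(h[...,0]>170))&(h[...,1]>60)&(h[...,2]>120)
    k,_,st,c=cv2.connectedComponentsWithStats(m.astype(np.uint8));print(n,[(c[i].round(1).tolist(),int(st[i,4])) for i in range(1,k) if st[i,4]>6])
E
```

```text
t 11.4 pos [516.4 188.4  68.3] j [ 0.13  0.41 -0.3  -1.01 -0.84  1.9 ] F [-0.3 -0.4 -1.2] w 14.1
turn deg [ 0.01 -0.01  0.08] shift cm [-0.01 -0.04  0.01]
top []
side [([307.5, 170.4], 48), ([321.7, 171.3], 52)]
```

View pics/c7.png

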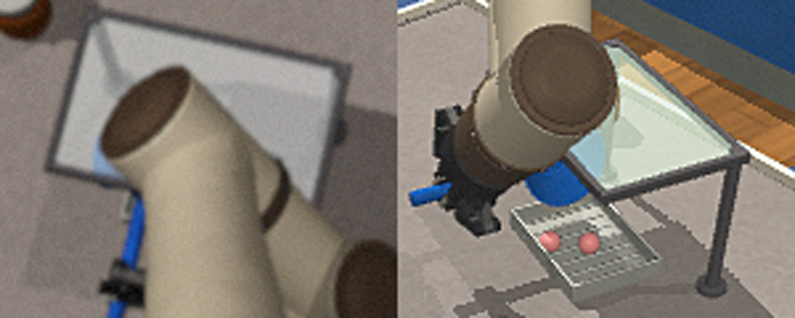

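Both soaps lie in the dish at side (307.5,170.4) and (321.7,171.3), with the cup still tipped 73° under the shelf. Now I'll turn it back upright.

Request:
servo_tool([
  [0,0,0.2,0,-3,0,0],
  [0,0,0.34,-0.015,-5,0,0],
  [0,0,0.34,-0.015,-5,0,0],
  [0,0,0.34,-0.015,-5,0,0],
  [0,0,0.34,-0.015,-5,0,0],
  [0,0,0.34,-0.015,-5,0,0],
  [0,0,0.34,-0.015,-5,0,0],
  [0,0,0.34,-0.015,-5,0,0],
  [0,0,0,0,0,0,0],
])

```text
clock: 12.3
position: [510.7, 167.4, 57.7]
ee_rot: [0.992, -0.119, 0.006, -0.043]
contact_force: [0.1, 0.2, -1.7]
gripper_width: 14.1
```

Request:
servo_tool([
  [0,0,0.34,-0.015,-5,0,0],
  [0,0,0.34,-0.015,-5,0,0],
  [0,0,0.34,-0.015,-5,0,0],
  [0,0,0.34,-0.015,-5,0,0],
  [0,0,0.34,-0.015,-5,0,0],
  [0,0,0.34,-0.015,-5,0,0],
  [0,0,0.34,-0.015,-5,0,0],
  [0,0,0,0,0,0,0],
  [0,0,0,0,0,0,0],
])

```text
clock: 13.2
position: [504.9, 143.5, 62.3]
ee_rot: [0.959, -0.117, -0.032, 0.256]
contact_force: [-1.0, -0.4, -1.3]
gripper_width: 13.9
```

```bash
python3 - <<'E'
from h import *
goal((510,163,97),-.243,-30,-31);goal((437,362,97),-.243,-30,-31)
E
```

```text
t 13.2 pos [504.9 143.5  62.3] j [ 0.75  0.56 -0.33  0.3  -1.14  0.39] F [-1.  -0.4 -1.3] w 13.9
turn deg [-0.13  0.06  0.01] shift cm [ 0.02 -0.01 -0.11]
t 13.2 pos [504.9 143.5  62.3] j [ 0.75  0.56 -0.33  0.3  -1.14  0.39] F [-1.  -0.4 -1.3] w 13.9
turn deg [-0.13  0.06  0.01] shift cm [-11.85 -15.22  -8.89]
```

Request:
servo_tool([
  [0,-0.6,-0.7,-0.4,0,0,0],
  [0,-1,-1.3,-0.75,0,0,0],
  [0,-1,-1.3,-0.75,0,0,0],
  [0,-1,-1.3,-0.75,0,0,0],
  [0,-1,-1.3,-0.75,0,0,0],
  [0,-1,-1.3,-0.75,0,0,0],
  [0,-1,-1.3,-0.75,0,0,0],
  [0,-1,-1.3,-0.75,0,0,0],
  [0,-1,-1.3,-0.75,0,0,0],
  [0,-1,-1.3,-0.75,0,0,0],
  [0,-1,-1.3,-0.75,0,0,0],
])

```text
clock: 14.3
position: [439.9, 324.0, 62.7]
ee_rot: [0.959, -0.117, -0.031, 0.257]
contact_force: [0.3, -1.2, -0.2]
gripper_width: 14.3
```

Request:
servo_tool([
  [0,-0.9,-1,-0.6,0,0,0],
  [0,-0.35,-0.5,-0.4,0,0,0],
  [0,0,0,0,0,0,0],
  [0,0,0,0,0,0,0],
])

```text
clock: 14.7
position: [432.6, 342.7, 63.9]
ee_rot: [0.959, -0.117, -0.031, 0.257]
contact_force: [0.3, -0.7, -0.8]
gripper_width: 13.9
```

```bash
python3 - <<'E'
from h import *
goal((437,362,50),-.243,-30,-31)
E
```

```text
t 14.7 pos [432.6 342.7  63.9] j [ 1.05  0.65 -0.09  0.14 -1.34  0.21] F [ 0.3 -0.7 -0.8] w 13.9
turn deg [ 0.03 -0.04 -0.02] shift cm [-0.04 -2.41  4.12]
```

Request:
servo_tool([
  [0,0,-0.5,0.87,0,0,0],
  [0,0,-0.5,0.87,0,0,0],
  [0,0,-0.5,0.87,0,0,0],
  [0,0,-0.35,0.6,0,0,0],
  [0,0,-0.2,0.35,0,0,0],
  [0,0,0,0,0,0,0],
  [0,0,0,0,0,0,0],
])

```text
clock: 15.4
position: [432.8, 343.1, 22.9]
ee_rot: [0.959, -0.117, -0.031, 0.257]
contact_force: [0.9, -0.1, -1.3]
gripper_width: 13.8
```

Request:
servo_tool([
  [0,0,-0.1,0.17,0,0,0],
  [0,0,0,0,0,0,0],
  [0,0,0,0,0,0,0],
])

```text
clock: 15.7
position: [432.7, 343.1, 21.1]
ee_rot: [0.959, -0.117, -0.031, 0.257]
contact_force: [-0.3, -0.4, -1.2]
gripper_width: 14.0
```

Request:
servo_tool([
  [0,0,-0.1,0.17,0,0,0],
  [0,0,0,0,0,0,0],
  [0,0,0,0,0,0,0],
])

```text
clock: 16.0
position: [432.7, 343.0, 18.9]
ee_rot: [0.959, -0.117, -0.031, 0.257]
contact_force: [0.9, -0.2, -0.5]
gripper_width: 13.8
```

Request:
servo_tool([
  [0,0,-0.07,0.13,0,0,0],
  [0,0,0,0,0,0,0],
  [0,0,0,0,0,0,0],
])

```text
clock: 16.3
position: [432.7, 343.0, 17.4]
ee_rot: [0.959, -0.117, -0.031, 0.257]
contact_force: [-0.5, -1.0, -0.6]
gripper_width: 13.9
```

Request:
servo_tool([
  [0,0,-0.07,0.13,0,0,0],
  [0,0,0,0,0,0,0],
  [0,0,0,0,0,0,0],
])

```text
clock: 16.6
position: [432.7, 343.0, 16.0]
ee_rot: [0.959, -0.117, -0.031, 0.257]
contact_force: [-1.5, 0.4, -0.3]
gripper_width: 14.3
```

The TCP is back at grasp height with the load coming off. I'll release and retreat along the tool axis.

Request:
servo_tool([
  [0.1,0,0,0,0,0,0],
  [0.25,0,0,0,0,0,0],
  [0.4,0,0,0,0,0,0],
  [0.5,0,0,0,0,0,0],
  [0.5,0,0,0,0,0,0],
  [0.5,0,0,0,0,0,0],
  [0.5,0,0,-0.7,0,0,0],
  [0.5,0,0,-1.5,0,0,0],
  [0.5,0,0,-3,0,0,0],
  [0.5,0,0,-4,0,0,0],
  [0.5,0,0,-4,0,0,0],
  [0.5,0,0,0,0,0,0],
])

```text
clock: 17.8
position: [451.0, 411.6, 135.7]
ee_rot: [0.96, -0.117, -0.027, 0.252]
contact_force: [0.2, -0.1, 0.1]
gripper_width: 42.6
```

```bash
python3 - <<'E'
from h import *
snap("8");goal((437,362,50),-.243,-30,-31)
a=cv2.imread("pics/top8.png")[70:245,95:310];b=cv2.imread("pics/side8.png")[60:235,180:395]
cv2.imwrite("pics/c8.png",cv2.resize(np.hstack([a,b]),None,fx=1.85,fy=1.85,interpolation=2))
E
```

```text
t 17.9 pos [448.4 407.9 131.1] j [ 1.07  0.67  0.15  0.13 -1.55  0.22] F [-0.3 -1.1 -0.8] w 42.9
turn deg [-0.14 -0.08  0.  ] shift cm [-0.    0.04 13.28]
```

View pics/c8.png

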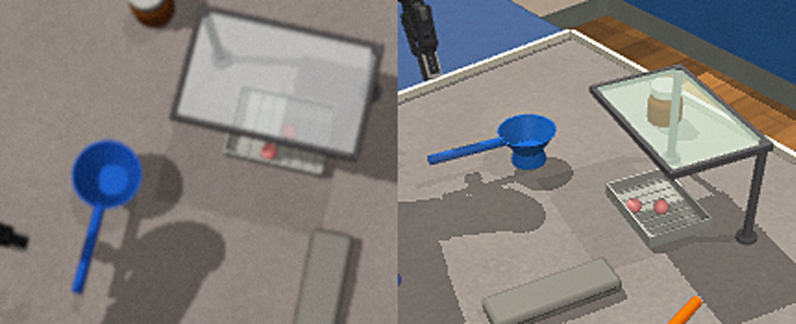

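The cup stands upright and empty at top crop (107,175), and both soaps are in the dish at side crop (634,205) and (661,207). I'll let it settle, check for motion, and hand in.

Request:
servo_tool([
  [0.5,0,0,0,0,0,0],
  [0.5,0,0,0,0,0,0],
  [0.5,0,0,0,0,0,0],
  [0.5,0,0,0,0,0,0],
  [0.5,0,0,0,0,0,0],
])

```text
clock: 18.4
position: [448.3, 406.8, 130.0]
ee_rot: [0.959, -0.117, -0.031, 0.257]
contact_force: [0.1, -0.3, 0.4]
gripper_width: 42.7
```

```bash
python3 - <<'E'
from h import *
from bench import *
snap("9")
for g in "789":
    h=cv2.cvtColor(cv2.imread(f"pics/side{g}.png"),40);m=((h[...,0]<8)|(h[...,0]>170))&(h[...,1]>60)&(h[...,2]>120)
    k,_,st,c=cv2.connectedComponentsWithStats(m.astype(np.uint8));print(g,[c[i].round(1).tolist() for i in range(1,k) if 30<st[i,4]<90])
d=load("side9.npz");a=-.243
for u in(c[i] for i in range(1,k) if 30<st[i,4]<90):
    r=least_squares(lambda q:proj(d,[q[0],q[1],17])[0]-u,[630,80]);v=r.x-[635.2,85.8];print("soap in niche",v@[np.cos(a),np.sin(a)],v@[-np.sin(a),np.cos(a)])
print("image diff 8-9",np.abs(load("side8.npz")["image"].astype(int)-d["image"])[120:160,190:290].mean())
print(job_done())
E
```

```text
7 [[307.5, 170.4], [321.7, 171.3]]
8 [[307.5, 170.4], [321.6, 171.3]]
9 [[307.6, 170.4], [321.6, 171.3]]
soap in niche -34.74843801016645 11.035021329388272
soap in niche -0.4230641995770479 -10.338378034545817
image diff 8-9 2.23675
the job is handed in; nothing more can be done
None
```

I gripped the small blue cup by its handle, brought it in under the shelf from the front left, and tipped it about 73° so that both soaps rolled into the dish. I then stood the empty cup upright on the cart near where it started, released it and backed off. The job is handed in at about 18.5 s, with no verdict reported.

**Last checks:**
- Both soaps are at rest, at about (-35, +11) and (0, -10) mm in the dish frame. Their image positions did not change over the last three looks.
- The cup is upright and empty, about 250 mm from the dish's centre by the commanded pose.
- The gripper is clear of everything, and the force readings I took between moves never passed about 2 N.

**What disagreed:** the fingertips in the images stood about 30 mm behind where the reported TCP put them. I went by the images, and they matched the real grasp. In the grip the cup also seemed to droop by a few millimetres, too little to matter.

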